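# Open the card file for new cards

### The job

Get the card file ready for the new cards that lie beside it: with your fingertips raise its lid by the thumb tab and flip it right over, past its balance point, until it lies back fully open by itself, without flinging it; then push the follower plate inside the box straight back from the cards as far as it goes. Grip nothing and press only lightly: the box is neither lifted nor shoved out of place, and the things around it stay where they are.

Things in the scene. Friction and masses are not known exactly. Their poses are not given: they have to be found in the camera images.
- card_file: grey steel card-index box, loose, 1.7 kg: 125 mm deep (x), 118 wide (y), rim at 80, shut lid to 108 mm. Origin: centre of underside; x points from the front (label holder, thumb tab) to the back (hinge). Filed cards from x = -58 to -28 mm, tops at z = 75, guide tabs 82 mm. Slides if pushed with over 8 N. Low paper trimmer to its left, letter trays 0.18 m high behind on the right; the lid swings clear of both.
- hinge_mid (a point): middle of the lid's hinge line, at x = +62.5, z = 80 mm of the box; the hinge line runs along the box's y.
- file_lid (a joint): lid angle in rad: 0 shut, 1.95 fully back against its stop. The lid is an inverted tray 28 mm deep, 0.22 kg, hinged on the back rim, with a little friction and damping. Unsupported it falls shut below about 1.25 rad and falls open by itself beyond that; it weighs about 1 N at the tab.
- tab_tip (a point): middle of the front edge of the lid's steel thumb tab. The tab sticks 18 mm out from the lid's front, is 40 mm wide and 3 to 5 mm thick with a rounded edge; its underside is 2.5 mm below this point. With the lid shut it is 83.5 mm above the surface and free below: the box's plain front wall stands 18 mm behind its edge. Moves with the lid (143 mm from the hinge).
- follower (a joint): position in m of the follower, the upright steel plate behind the cards that slides on the floor rail towards the hinge: 0 against the cards, 0.052 at its back stop. It stays where it is left; friction about 1 N.
- follower_top (a point): middle of the front face (towards the cards) of the follower's upper part, 98 mm above the surface. The plate is 106 mm wide, its round top edge reaches 101 mm; the part above 82 mm stands clear above rim and cards. Reached only with the lid open.
- new_cards: stack of blank white cards 74 x 105 x 13 mm, loose, right of the box; origin at the centre of its underside. To be left alone.
- clip_dish: smoked round dish of paper clips, 81 mm across, 24 mm high, loose, right of the box. To be left alone.
- stamp: rubber stamp with black knob handle, 25 x 62 x 70 mm, loose, upright, farther right. To be left alone.
- glue_stick: glue stick, 27 mm across, 106 mm high, standing loose behind the box near the pen pot. To be left alone.

How it is judged:
By the outcome, as a careful person would: the job done as asked, in the order asked, and still so for the second after the job is handed in, with the robot touching nothing.
It also fails if it takes over 48 s, if anything falls off the work surface, if the arm or the gripper's body presses on something with over 40 N, if the wrist force passes 120 N, or if a joint passes its speed limit or range.

### The arm

A 6-joint arm with a two-finger parallel gripper is mounted at the origin on a cart in front of the work surface, level with it; the furniture and walls round the work are solid. World frame = base frame: x ahead of the robot, y to its left, z up, the work surface at z = 0. Lengths are in m, angles in rad, forces in N, time in s.
With the tool pointing down it reaches from about 0.275 to 0.875 m from the base axis. Payload 12.5 kg.
Tool frame: the origin (TCP) lies at the very end of the fingers, on their centre line; the grasp point (between the pads) lies 19 mm behind it; z points along the fingers, y is the line along which they close (so a half turn about z gives the same grasp; the last joint's range is limited). The gripper opens to 85 mm and grips with 20 to 120 N. Pads are 22 mm wide; open, the fingers measure 114 mm over their backs; the gripper's body (76 mm by 85 mm) begins 54 mm behind the grasp point. The pads swing forward as they close: fully open they stand 13 mm farther back than shut.
Start: joints at [-1.307, 0.351, 1.652, -0, 1.139, -0.085], TCP at [0.188, -0.517, 0.196] pointing down, gripper open.
Joint ranges: [-2.75, 2.75], [-0.79, 2.1], [0.01, 2.65], [-1.57, 4.71], [0.07, 3.14], [-2.87, 2.87]. Speed limits (rad/s): [2.22, 2.22, 2.79, 3.14, 3.14, 3.14].

### API

Orientations are given as a 3x3 rotation matrix whose columns are the frame's x, y, z axes.
In Python, from bench import manip gives the robot as it stands. Calls block until the motion is done:
- manip.move_ptp(position, orientation): joint-space move of the TCP to a pose.
- manip.move_l(position, attitude=None, max_speed=0.15): straight line of the TCP; attitude=None keeps the orientation; max_speed is the mean speed in m/s.
- manip.move_j(angles): joint-space move.
- manip.set_gripper(opening, effort=None): opening from 0.0 (shut) to 1.0 (fully open); effort is the grip in N (None keeps the last); returns when the fingers have stopped.
- manip.dwell(seconds).
- manip.inverse_kinematics(position, orientation): joint angles nearest the present ones, or None.
- manip.grab_frame(name): name is "scene" or "top"; returns (picture, depth): 400x640x3 uint8, red, green, blue; 400x640 float32, m along the optical axis (not along the pixel's ray), 0 where there is no reading.
- manip.get_calibration(name): a dict with "camera_matrix" (3x3 intrinsics, pixels), "R" (3x3) and "t" (3): a world point X has camera coordinates R X + t. Camera axes: x right, y down, z forward; pixel columns grow to the right and rows downward; lengths in m; the calibration is good to about 2 mm. A picture is of the moment at which its call begins. get_calibration takes no time and is no camera call.
A pose or a line that the arm cannot do raises manip.Unreachable and nothing moves.
- manip.sign_off(): hands the job in; it is judged then, once.
Trained networks look in the newest picture that a camera, given by its name, has taken for a name from the list of things; names that differ only in an ending like _2 or _b are one class to them, and where a whole thing is asked for, a point or a joint stands for the part that bears it (a point fixed in the world has none). Each returns a list of dicts, best first, with "confidence" (0 to 1); they miss things now and then, are a little off and sometimes report something else, mostly with a low value. They report only what shows in the picture. A call takes as long as a camera call.
- manip.look_for(camera, name): "at" ([x, y, z] in m, in world coordinates, good to about 4 mm: the middle of the surface that is visible of it).
Readings, each from a call of its own:
- manip.current_time(): time.
- manip.current_qpos(): joint angles.
- manip.current_joint_vel(): joint speeds.
- manip.current_joint_torque(): joint torques, N m.
- manip.current_ee_pos(): TCP position.
- manip.current_tcp_rot(): TCP orientation.
- manip.current_force(): force on the tool from outside, world axes, zero at the start.
- manip.current_ft_torque(): the same for the moment, N m.
- manip.current_grip_width(): opening from 0.0 (shut) to 1.0 (fully open).
- manip.current_grip_force(): force on a finger pad.
Only numpy, scipy, OpenCV 4.12 (cv2) and the standard library are available. Lean on these libraries where they do the work, as an engineer would, in place of code of your own. Each camera call takes 0.05 s, during which the arm holds its last target. There are 200 camera calls.

## Working session

There is one attempt and no reset: what is moved stays moved. The work goes in short steps, each a Python script; the robot and the scene stay as the last script left them, time stands still between calls to the robot, and variables do not carry over. Pictures are saved under pics/ and viewed, at most 10 in all, crops included, and the job is handed in when it is done.

```bash
mkdir -p pics; ls
python3 - <<'E'
from bench import manip as m
import cv2,numpy as np
for c in ["scene","top"]:
    p,d=m.grab_frame(c); cv2.imwrite(f"pics/{c}0.png",p[:,:,::-1]); np.savez(f"{c}0.npz",p=p,d=d)
    k=m.get_calibration(c); print(c,k["camera_matrix"].round(1).tolist(),k["R"].round(3).tolist(),np.round(k["t"],3))
    for n in ["card_file","hinge_mid","tab_tip","new_cards","clip_dish","stamp","glue_stick"]:
        print(n,[(np.round(r["at"],3).tolist(),round(r["confidence"],2)) for r in m.look_for(c,n)[:2]])
print(m.current_time(),m.current_tcp_rot().round(2).tolist() if hasattr(m.current_tcp_rot(),'round') else m.current_tcp_rot())
E
```

```text
pics
scene [[365.0, 0.0, 323.3], [0.0, 365.0, 198.0], [0.0, 0.0, 1.0]] [[-0.915, -0.402, -0.0], [-0.306, 0.696, -0.65], [0.262, -0.595, -0.76]] [0.547 0.282 0.769]
card_file [([0.568, 0.105, 0.112], 0.84)]
hinge_mid [([0.566, 0.101, 0.108], 0.74), ([0.758, 0.173, 0.076], 0.74)]
tab_tip [([0.567, 0.087, 0.104], 0.78), ([0.568, 0.102, 0.11], 0.42)]
new_cards [([0.441, -0.127, 0.019], 0.9)]
clip_dish [([0.542, -0.12, 0.011], 0.55)]
stamp [([0.537, -0.214, 0.02], 0.55)]
glue_stick [([0.758, 0.17, 0.073], 0.53)]
top [[507.6, 0.0, 315.9], [0.0, 507.6, 202.0], [0.0, 0.0, 1.0]] [[0.016, -1.0, -0.015], [-0.996, -0.015, -0.088], [0.088, 0.016, -0.996]] [-0.038  0.598  1.147]
card_file [([0.575, 0.075, 0.11], 0.86)]
hinge_mid [([0.573, 0.076, 0.111], 0.86)]
tab_tip [([0.573, 0.08, 0.104], 0.91)]
new_cards [([0.441, -0.134, 0.014], 0.91), ([0.76, 0.163, 0.096], 0.5)]
clip_dish [([0.546, -0.112, 0.004], 0.88)]
stamp [([0.543, -0.217, 0.021], 0.55)]
glue_stick [([0.758, 0.164, 0.096], 0.75)]
0.8 [[0.94, 0.34, 0.0], [0.34, -0.94, 0.0], [0.0, -0.0, -1.0]]
```

View pics/top0.png

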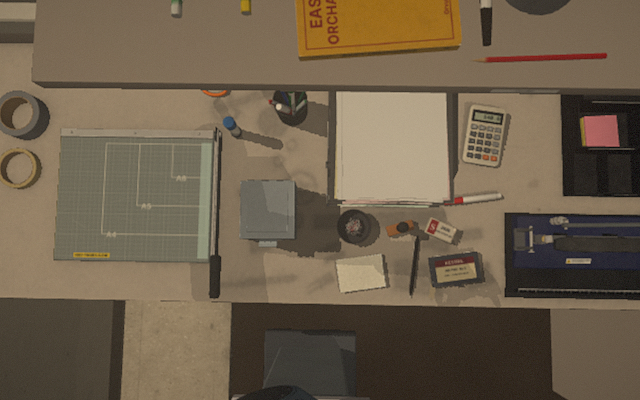

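View pics/scene0.png

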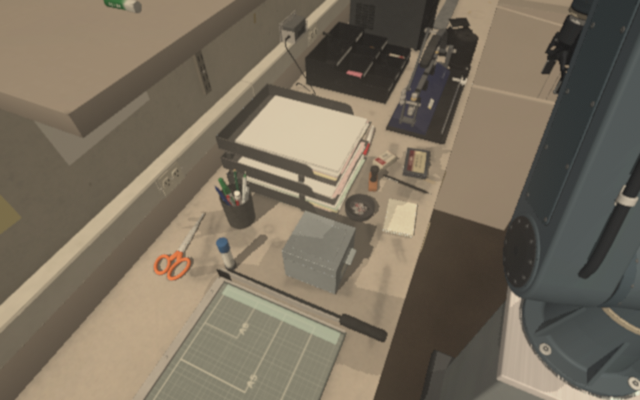

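```bash
cat > h.py <<'E'
from bench import manip as m
import cv2,numpy as np
def cloud(c,d):
    k=m.get_calibration(c);K=k["camera_matrix"];v,u=np.indices(d.shape)
    P=np.stack([(u-K[0,2])/K[0,0]*d,(v-K[1,2])/K[1,1]*d,d],-1)
    return (P-k["t"])@k["R"]
E
python3 - <<'E'
from h import *
for c in ["top","scene"]:
    z=np.load(c+"0.npz");X=cloud(c,z["d"]);ok=z["d"]>0
    r=ok&(abs(X[...,0]-.57)<.12)&(abs(X[...,1]-.08)<.12)
    top=r&(X[...,2]>.095)&(X[...,2]<.12)
    n,l,s,_=cv2.connectedComponentsWithStats(top.astype(np.uint8));i=1+s[1:,4].argmax();q=X[l==i]
    rc=cv2.minAreaRect((q[:,:2]*1000).astype(np.float32));print(c,"lid",rc,q[:,2].mean())
    t=r&(X[...,2]>.076)&(X[...,2]<.092);t=t&(X[...,0]<.53);q=X[t];print("tab",len(q),q.mean(0) if len(q) else 0,q.min(0) if len(q) else 0,q.max(0) if len(q) else 0)
E
```

```text
top lid ((575.0004272460938, 76.67922973632812), (125.27552795410156, 118.31617736816406), 0.686641275882721) 0.1074476382443481
tab 187 [0.50505232 0.07043875 0.08458435] [0.49467369 0.01696869 0.07803353] [0.52845173 0.09614592 0.09176668]
scene lid ((574.2213134765625, 74.43557739257812), (125.50269317626953, 120.43896484375), 0.7307893633842468) 0.10921593533741307
tab 214 [0.50759673 0.08326527 0.08564077] [0.49407542 0.0151332  0.07605338] [0.52888646 0.13310773 0.09184364]
```

The top view shows the box at about cols 240–296, rows 180–240, with the tab toward the robot at (267,244) and the glue stick at (231,125). The scene view agrees: the lid is shut and there is free space in front of the tab. Next I'll check IK and then make the approach.

```bash
cat >> h.py <<'E'
yaw=.012; f=np.array([np.cos(yaw),np.sin(yaw),0]); s=np.array([np.sin(yaw),-np.cos(yaw),0]); up=np.array([0,0,1.])
C=np.array([.5748,.0762,0]); H=C+.0625*f+.080*up
def rot(p):
    z=np.cos(p)*f-np.sin(p)*up; return np.column_stack([np.cross(s,z),s,z])
def tcp(th,r,p,gap=0.):   # finger's upper front corner at lid radius r, under the tab
    c=H+r*(-np.cos(th)*f+np.sin(th)*up)+(.001-gap)*(np.sin(th)*f+np.cos(th)*up)
    return c-.011*rot(p)[:,0]
P=np.radians(35)
E
python3 - <<'E'
from h import *
for p in (20,35,50):
    q=np.radians(p); print(p,[None if (a:=m.inverse_kinematics(tcp(t,r,q,g),rot(q))) is None else np.round(a,2).tolist() for t,r,g in((0,.2,-.06),(0,.17,.012),(0,.134,.012),(.8,.134,0),(1.6,.134,0))])
print(tcp(0,.2,P,-.06), rot(P)[:,0], m.current_time())
E
```

```text
20 [None, [0.13, 0.92, 2.6, 3.26, 1.59, -1.53], [0.11, 0.86, 2.52, 3.24, 1.46, -1.55], [0.1, 0.42, 2.48, 3.24, 0.98, -1.6], [0.08, 0.39, 2.25, 3.23, 0.72, -1.62]]
35 [[0.13, 0.22, 2.63, 3.3, 0.67, -1.63], [0.12, 0.57, 2.57, 3.25, 0.96, -1.57], [0.1, 0.56, 2.49, 3.24, 0.87, -1.58], [0.09, 0.22, 2.38, 3.3, 0.41, -1.67], [0.07, 0.27, 2.13, 3.35, 0.23, -1.75]]
50 [[0.11, 0.05, 2.48, 3.77, 0.1, -2.13], [0.1, 0.34, 2.46, 3.3, 0.36, -1.65], [0.09, 0.38, 2.38, 3.3, 0.31, -1.66], [0.08, 0.15, 2.22, -0.5, 0.09, 2.12], [0.06, 0.25, 1.97, -0.14, 0.23, 1.75]]
[0.43100101 0.07447433 0.13198933] [0.57353514 0.00688275 0.81915204] 0.8
```

Run:
```python
from h import *
m.set_gripper(0.0)
q=np.array(m.inverse_kinematics(tcp(0,.2,P,-.06),rot(P))); a=q.copy(); a[0]=-1.307
m.move_j(a); print(m.current_ee_pos(),m.current_time()); m.move_j(q)
m.move_l(tcp(0,.175,P,.016),rot(P)); 
print(m.current_ee_pos(),m.current_force(),m.current_time())
for c in("top","scene"):
    p,d=m.grab_frame(c); np.savez(c+"1.npz",p=p,d=d); 
    cr=p[120:320,180:380] if c=="top" else p[180:330,240:440]
    cv2.imwrite(f"pics/{c}1.png",cv2.resize(cr[:,:,::-1],None,fx=3,fy=3))
```

```text
[ 0.13063894 -0.41783318  0.13222305] 4.3417
[0.45579588 0.07440695 0.05607958] [-0.57733977 -0.47188706  0.0370855 ] 6.9083
```

View pics/scene1.png

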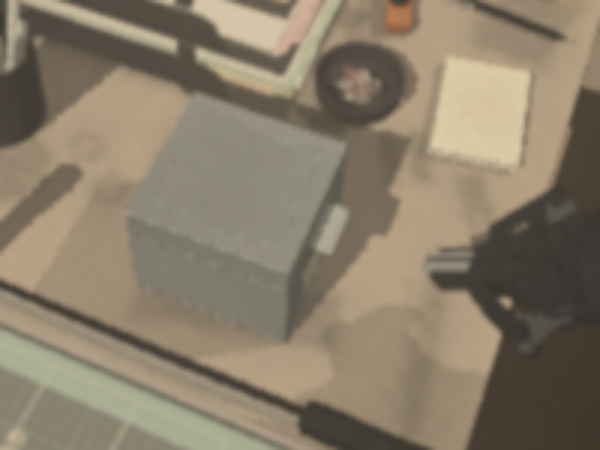

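The crop shows the shut lid with the tab at (332,228), and the closed fingers with their tip at (430,265), in front of and below the tab. The fingers are lined up, so I'll slide in and lift.

Run:
```python
from h import *
F=lambda:np.array(m.current_force())
F0=F()
def go(th,r,g=0,v=.06):
    m.move_l(tcp(th,r,P,g),rot(P),max_speed=v); d=F()-F0
    print(round(th,2),d.round(1),round(m.current_time(),1)); return d
ok=abs(go(0,.134,.016)).max()<4
for th in np.arange(0,.61,.15):
    if not ok: break
    ok=abs(go(th,.134)).max()<6
for c in("scene",):
    p,d=m.grab_frame(c); cv2.imwrite(f"pics/{c}2.png",cv2.resize(p[150:330,240:440,::-1],None,fx=3,fy=3))
```

```text
0 [0.1 0.4 0.3] 7.8
0.0 [ 0.8  0.  -0.3] 8.3
0.15 [ 0.9 -0.1 -0.2] 8.7
0.3 [ 0.6 -0.1 -0.3] 9.2
0.45 [ 1.1 -0.4 -0.4] 9.7
0.6 [-0.1 -0.7 -1.2] 10.2
```

View pics/scene2.png

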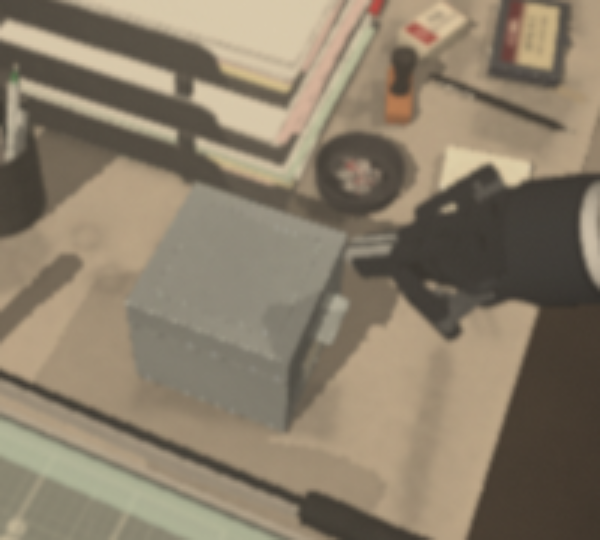

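The lid is still shut: the fingers slipped past the tab. I'll measure the finger profile in the tool frame and pin down the tab position before trying again.

Run:
```python
from h import *
T=np.array(m.current_ee_pos());R=np.array(m.current_tcp_rot())
for c in("scene","top"):
    p,d=m.grab_frame(c);X=cloud(c,d);L=(X-T)@R*1000
    k=(d>0)&(abs(L[...,1])<30)&(abs(L[...,0])<25)&(L[...,2]>-45)&(L[...,2]<12)
    q=L[k];print(c,len(q))
    for a in range(-45,12,4):
        w=q[(q[:,2]>=a)&(q[:,2]<a+4)]
        if len(w): print(a,len(w),"x",w[:,0].min().round(),w[:,0].max().round(),"y",w[:,1].min().round(),w[:,1].max().round())
    B=np.stack([(X-C)@f,(X-C)@-s,X[...,2]],-1)*1000
    k=(d>0)&(B[...,0]<-64)&(B[...,0]>-90)&(abs(B[...,1])<40)&(B[...,2]>70)&(B[...,2]<95)
    print("tab",k.sum(),B[k].min(0).round(1),B[k].max(0).round(1),np.median(B[k],0).round(1))
    print("lid top med",np.median(B[(d>0)&(abs(B[...,0])<50)&(abs(B[...,1])<50)&(B[...,2]>95)&(B[...,2]<115)],0).round(1))
```

```text
scene 27
-45 17 x -5.0 13.0 y -10.0 9.0
-41 9 x -0.0 12.0 y -5.0 9.0
-37 1 x -5.0 -5.0 y -4.0 -4.0
tab 126 [-80.7 -22.8  83.5] [-64.1  18.4  89.7] [-72.4  -1.1  86.4]
lid top med [ -1.2   3.3 110.1]
top 29
-45 16 x 4.0 11.0 y -13.0 12.0
-41 11 x 8.0 13.0 y -6.0 6.0
-37 2 x -0.0 6.0 y -1.0 7.0
tab 141 [-79.9 -19.3  79.3] [-64.5  20.6  88.8] [-71.2  -1.1  84.2]
lid top med [ -0.5  -0.3 107.7]
```

Run:
```python
from h import *
T=np.array(m.current_ee_pos());R=np.array(m.current_tcp_rot()); print(T,tcp(.6,.134,P),m.current_grip_width(),m.current_qpos())
out=[]
for c,(r0,r1,c0,c1) in(("scene",(150,300,260,420)),("top",(180,300,200,360))):
    p,d=m.grab_frame(c);k=m.get_calibration(c)
    im=np.ascontiguousarray(cv2.resize(p[r0:r1,c0:c1,::-1],(480,450)))
    for dz,col in((0,(0,0,255)),(-.019,(0,255,0)),(-.05,(255,0,0))):
        x=k["R"]@(T+R[:,2]*dz)+k["t"];u=k["camera_matrix"]@x/x[2]
        v=(int((u[0]-c0)*480/(c1-c0)),int((u[1]-r0)*450/(r1-r0)));print(c,dz,u[:2].round(),x[2].round(3),d[int(u[1]),int(u[0])])
        cv2.circle(im,v,3,col,-1)
    out.append(im[:,:400])
cv2.imwrite("pics/3.png",np.hstack(out))
```

```text
[0.52055315 0.07552597 0.14690392] [0.52096421 0.07555394 0.14747675] -0.0011451699561347616 [ 0.09382761  0.25717833  2.4272546   3.2805925   0.50427757 -1.64567759]
scene 0 [343. 237.] 0.748 0.7905358
scene -0.019 [350. 237.] 0.736 0.79395956
scene -0.05 [363. 236.] 0.716 0.70491576
top 0 [264. 234.] 1.047 1.0862452
top -0.019 [263. 241.] 1.035 1.1097922
top -0.05 [262. 254.] 1.015 1.0057721
```

View pics/3.png

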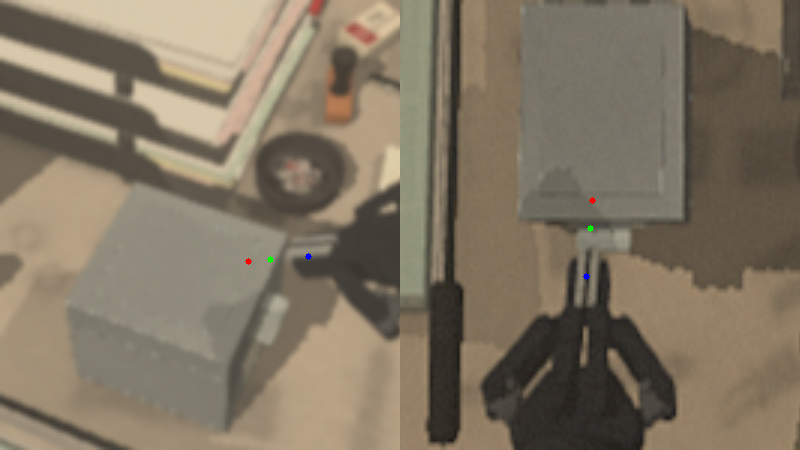

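Both views (red = reported TCP, green = 19 mm behind it, blue = 50 mm behind it) show the visible fingertips ending at about (590,250) in the top view and (287,246) in the scene view. That is about 33 mm short of the reported TCP, so the earlier miss makes sense. I'll add that tip offset, retreat and redo the lift.

```bash
cat >> h.py <<'E'
TIP=.033   # real fingertip lies this far behind the reported TCP (seen in both cameras)
_t=tcp
def tcp(th,r,p,gap=0.): return _t(th,r,p,gap)+TIP*rot(p)[:,2]
F=lambda:np.array(m.current_force())
E
python3 - <<'E'
from h import *
m.move_l(m.current_ee_pos()-.045*f,max_speed=.2)
m.move_l(tcp(0,.17,P,.018),rot(P),max_speed=.2); F0=F()
m.move_l(tcp(0,.135,P,.018),rot(P),max_speed=.06); print((F()-F0).round(1))
ok=abs(F()-F0).max()<4
for th in np.arange(0,.41,.1):
    if not ok: break
    m.move_l(tcp(th,.135,P),rot(P),max_speed=.06); d=F()-F0; ok=abs(d).max()<6; print(round(th,2),d.round(1))
print(m.current_time())
o=[]
for c,(r0,r1,c0,c1) in(("scene",(150,300,260,393)),("top",(180,300,200,306))):
    p,d=m.grab_frame(c); o.append(cv2.resize(p[r0:r1,c0:c1,::-1],(400,450)))
cv2.imwrite("pics/4.png",np.hstack(o))
E
```

```text
[-0.3 -0.2 -0.9]
0.0 [-2.6 -0.7 -0.7]
0.1 [-1.4 -0.4 -1.5]
0.2 [ 0.2 -1.1 -1. ]
0.3 [ 0.1 -1.7 -2. ]
0.4 [-1.2 -1.  -0.5]
14.2167
```

View pics/4.png

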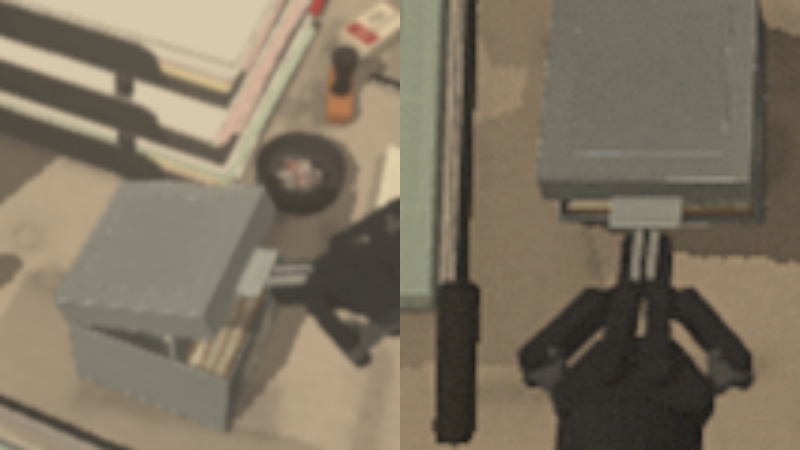

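The lid is up about 0.4 rad, with the fingertips under the tab at (265,270) in the left view and (645,230) in the right. I'll carry on past the balance point.

Run:
```python
from h import *
F0=np.array([-.6,-.5,0])
ok=True
for th in list(np.arange(.55,1.21,.1))+[1.27,1.33,1.39,1.45]:
    m.move_l(tcp(th,.135,P),rot(P),max_speed=.08 if th<1.1 else .04); d=F()-F0; print(round(th,2),d.round(1))
    if abs(d).max()>7: ok=False;break
m.dwell(.8); print(ok,m.current_time())
o=[]
for c,(r0,r1,c0,c1) in(("scene",(120,300,240,400)),("top",(120,280,200,342))):
    p,d=m.grab_frame(c); np.savez(c+"5.npz",p=p,d=d); o.append(cv2.resize(p[r0:r1,c0:c1,::-1],(400,450)))
    X=cloud(c,d);B=np.stack([(X-C)@f,(X-C)@-s,X[...,2]],-1)*1000
    k=(d>0)&(B[...,0]>-40)&(B[...,0]<55)&(abs(B[...,1])<45)&(B[...,2]>94)&(B[...,2]<106);print(c,k.sum(),np.median(B[k],0).round(1))
cv2.imwrite("pics/5.png",np.hstack(o))
```

```text
0.55 [ 1.3  0.5 -0.4]
0.65 [ 0.3 -0.5 -0.1]
0.75 [ 0.3  0.3 -0.4]
0.85 [ 0.5  1.2 -0.4]
0.95 [-0.6 -0.1 -0.9]
1.05 [ 0.1  0.1 -0. ]
1.15 [ 1.2 -0.2 -0.6]
1.27 [1.  0.1 0.3]
1.33 [ 1.   0.6 -0.4]
1.39 [ 0.6  0.6 -0.5]
1.45 [ 0.9  0.4 -1.2]
True 19.1917
scene 151 [-16.    4.  101.1]
top 14 [-15.1 -13.5 100.2]
```

View pics/5.png

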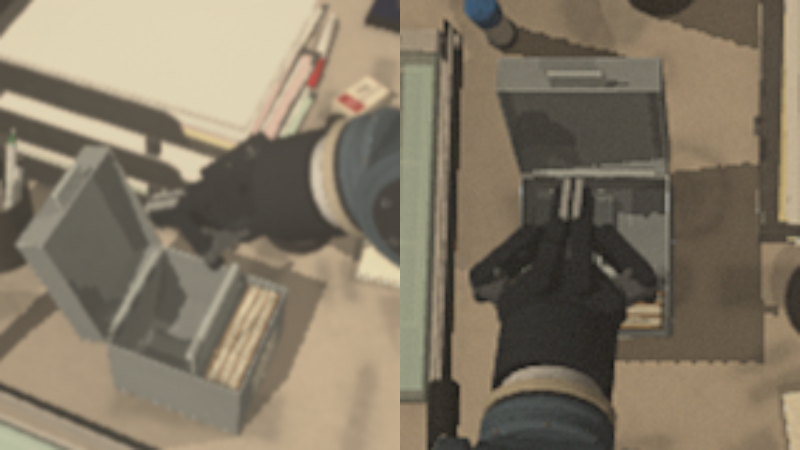

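The lid lies fully back in both views, with its rim at about (560,60) in the right view. The follower plate sits right behind the cards at about (225,290) in the left view. I'll back off, re-orient steeply and check the tip height before pushing.

```bash
cat >> h.py <<'E'
Q=np.radians(75)
def tipq(bx,z):   # front corner of the tip at box x = bx, tip centre at height z
    return C+(bx-.0106)*f+z*up+TIP*rot(Q)[:,2]
E
python3 - <<'E'
from h import *
m.move_l(m.current_ee_pos()-.12*f+.04*up,max_speed=.25)
m.move_ptp(tipq(-.042,.16),rot(Q)); m.move_l(tipq(-.042,.115),max_speed=.2)
print(m.current_time(),m.current_qpos(),F().round(1))
T=np.array(m.current_ee_pos());R=np.array(m.current_tcp_rot());o=[]
for c,(r0,r1,c0,c1) in(("scene",(170,300,260,376)),("top",(150,280,210,326))):
    p,d=m.grab_frame(c);k=m.get_calibration(c);np.savez(c+"6.npz",p=p,d=d)
    im=np.ascontiguousarray(cv2.resize(p[r0:r1,c0:c1,::-1],(400,448)));sc=448/130
    x=k["R"]@(T-TIP*R[:,2])+k["t"];u=k["camera_matrix"]@x/x[2]
    cv2.circle(im,(int((u[0]-c0)*sc),int((u[1]-r0)*sc)),2,(0,0,255),-1);o.append(im)
    X=cloud(c,d);L=(X-T)@R*1000
    q=(d>0)&(abs(L[...,1])<20)&(abs(L[...,0])<18)&(L[...,2]>-60)&(L[...,2]<-20);q=L[q]
    print(c,len(q),np.sort(q[:,2])[-8:].round(),np.sort(q[:,0])[-5:].round())
cv2.imwrite("pics/6.png",np.hstack(o))
E
```

```text
23.2417 [ 0.06206978  0.37333874  1.98718497 -0.02584681  0.52095935  1.64160882] [0.3 0.1 0. ]
scene 3 [-54. -46. -42.] [ 9. 11. 11.]
top 23 [-46. -45. -44. -43. -42. -42. -42. -42.] [12. 12. 12. 12. 12.]
```

View pics/6.png

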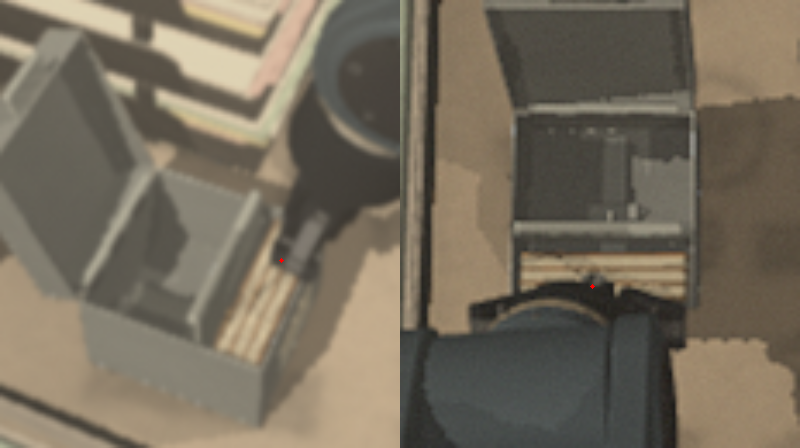

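The red dot (assumed tip) lands on the visible fingertip in both views, (282,260) and (592,286). The plate's top edge is at row 228 in the right view. Next, lower the tip and push the follower back.

Run:
```python
from h import *
for c in("top","scene"):
    d=np.load(c+"6.npz")["d"];X=cloud(c,d);B=np.stack([(X-C)@f,(X-C)@-s,X[...,2]],-1)*1000
    k=(d>0)&(B[...,0]>-32)&(B[...,0]<50)&(B[...,1]>15)&(B[...,1]<48)&(B[...,2]>92)&(B[...,2]<106);q=B[k];print(c,len(q),np.percentile(q[:,0],[5,50,95]).round(1),q[:,2].mean().round(1))
F0=F()
m.move_l(tipq(-.042,.093),max_speed=.06); d=F()-F0; print("down",d.round(1))
if d[2]<3:
  for b in np.r_[np.arange(-.036,.0151,.006),np.arange(.018,.045,.0015)]:
    m.move_l(tipq(b,.093),max_speed=.04); d=F()-F0; print(round(b*1000,1),d.round(1),end="; ")
    if d[0]<-3.5: print("stop");break
print(m.current_time())
o=[]
for c,(r0,r1,c0,c1) in(("scene",(170,300,260,376)),("top",(150,280,210,326))):
    p,_=m.grab_frame(c);o.append(cv2.resize(p[r0:r1,c0:c1,::-1],(400,448)))
cv2.imwrite("pics/7.png",np.hstack(o))
```

```text
top 62 [-17.4 -14.3 -10.8] 99.1
scene 61 [-18.6 -16.  -11.7] 100.2
down [0.1 0.9 1.2]
-36.0 [-0.1  0.   1. ]; -30.0 [-0.5  0.6  0.3]; -24.0 [-0.1  0.4  0.5]; -18.0 [0.2 0.3 0.7]; -12.0 [0.2 1.4 0.5]; -6.0 [-0.6  0.4  1.1]; -0.0 [-0.8  1.4 -0.2]; 6.0 [0.5 0.1 1.4]; 12.0 [0.7 0.8 0.7]; 18.0 [1.  0.8 0.5]; 19.5 [1.1 0.8 0. ]; 21.0 [-0.4  0.7  0.1]; 22.5 [-0.   0.   0.4]; 24.0 [-0.2  0.6  0.9]; 25.5 [-0.5  0.8  0.3]; 27.0 [ 0.6 -0.7  0.8]; 28.5 [0.3 0.9 1.2]; 30.0 [ 0.4 -0.   0.8]; 31.5 [0.7 0.7 1.4]; 33.0 [0.1 0.6 1.5]; 34.5 [-5.2 -0.2  4.9]; stop
29.6083
```

View pics/7.png

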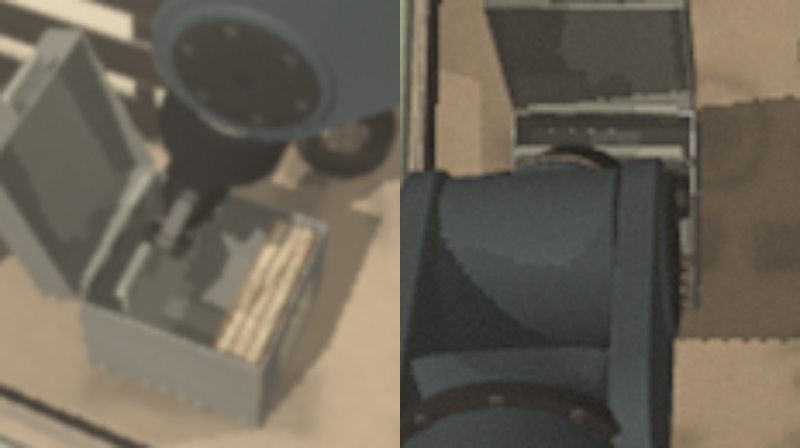

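The plate is near the hinge, at row 152 in the right view and about (130,275) in the left. The force rose at 34.5 mm, so it's probably at the stop. I'll retract and measure.

Run:
```python
from h import *
m.move_l(tipq(.020,.093),max_speed=.08); m.move_l(tipq(.010,.17),max_speed=.2); m.move_l(tipq(-.13,.24),max_speed=.25)
m.dwell(.3); print(m.current_time(),F().round(1))
for c in("top","scene"):
    p,d=m.grab_frame(c);X=cloud(c,d);B=np.stack([(X-C)@f,(X-C)@-s,X[...,2]],-1)*1000
    for lo,hi in((15,48),(-48,-15)):
        k=(d>0)&(B[...,0]>-32)&(B[...,0]<52)&(B[...,1]>lo)&(B[...,1]<hi)&(B[...,2]>92)&(B[...,2]<106);q=B[k]
        print(c,len(q),np.percentile(q[:,0],[5,50,95]).round(1) if len(q) else "")
    k=(d>0)&(abs(B[...,0]+28)<40)&(abs(B[...,1])<75)&(abs(B[...,2]-79)<5);q=B[k];print("rim y",np.percentile(q[:,1],[1,99]).round(1),"x",q[:,0].min().round(1))
    for n in["new_cards","clip_dish","stamp","glue_stick"]: print(n,[np.round(r["at"],3).tolist() for r in m.look_for(c,n)[:1]])
    if c=="scene": cv2.imwrite("pics/8.png",cv2.resize(p[100:320,200:440,::-1],None,fx=2.5,fy=2.5))
```

```text
31.6583 [-0.3 -0.2  0.7]
top 59 [30.7 34.5 37. ]
top 59 [30.6 34.5 37.2]
rim y [-57.8  59.2] x -62.3
new_cards [[0.443, -0.133, 0.014]]
clip_dish [[0.546, -0.113, 0.003]]
stamp [[0.542, -0.215, 0.021]]
glue_stick [[0.76, 0.164, 0.096]]
scene 64 [29.4 32.1 36.5]
scene 54 [29.7 32.1 36.6]
rim y [-60.6  57.2] x -63.4
new_cards [[0.438, -0.095, 0.017]]
clip_dish [[0.544, -0.117, 0.012]]
stamp [[0.54, -0.212, 0.019]]
glue_stick [[0.759, 0.172, 0.074]]
```

View pics/8.png

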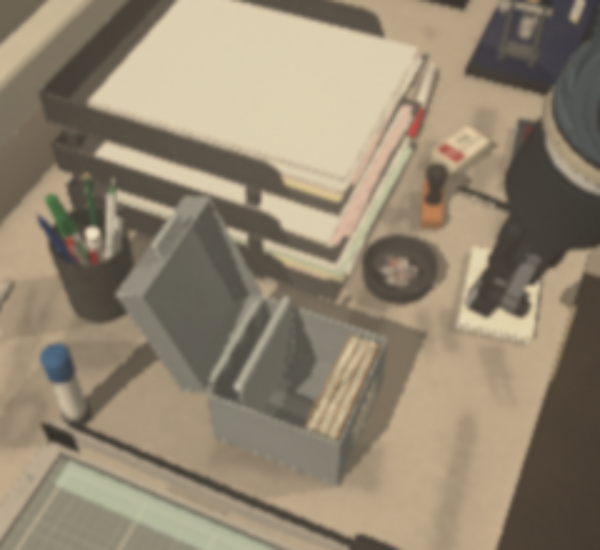

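Both cameras give about 48.5 mm of travel instead of 52, and the earlier force had an upward part, which suggests contact on the rounded edge. I'll push again from lower down, now that the fingers are clear of the cards.

Run:
```python
from h import *
m.move_l(tipq(.005,.15),max_speed=.25); m.move_l(tipq(.012,.086),max_speed=.12); F0=F()
for b in np.r_[.022,.029,np.arange(.031,.046,.001)]:
    m.move_l(tipq(b,.086),max_speed=.04); d=F()-F0; print(round(b*1000,1),d.round(1),end="; ")
    if d[0]<-4: print("stop");break
m.dwell(.2);print((F()-F0).round(1))
m.move_l(tipq(.018,.086),max_speed=.08); m.move_l(tipq(.005,.16),max_speed=.25); m.move_l(tipq(-.13,.24),max_speed=.25)
print(m.current_time())
for c in("top","scene"):
    p,d=m.grab_frame(c);X=cloud(c,d);B=np.stack([(X-C)@f,(X-C)@-s,X[...,2]],-1)*1000
    k=(d>0)&(B[...,0]>-32)&(B[...,0]<56)&(abs(abs(B[...,1])-31)<17)&(B[...,2]>92)&(B[...,2]<106);q=B[k]
    print(c,len(q),np.percentile(q[:,0],[5,50,95]).round(1))
    k=(d>0)&(abs(B[...,0]+28)<40)&(abs(B[...,1])<75)&(abs(B[...,2]-79)<5);print("rim x",np.sort(B[k][:,0])[:5].round(1))
```

```text
22.0 [ 0.1 -1.5  2.3]; 29.0 [ 0.2 -1.9  2. ]; 31.0 [-0.4 -1.6  1.7]; 32.0 [-2.2 -0.7  3. ]; 33.0 [-7.9 -0.9  5.6]; stop
[-7.1 -0.1  5.7]
36.875
top 123 [30.6 33.  37.2]
rim x [-62.3 -62.3 -62.3 -62.3 -62.3]
scene 121 [29.4 32.1 36.7]
rim x [-63.3 -63.3 -63.3 -63.3 -63.2]
```

The plate stopped hard at the same place from two contact heights, at 7 to 8 N against its 1 N friction. The box rim and the plate haven't moved since the first push, so the plate is at its back stop.

```bash
python3 -c "
from bench import manip as m
print(m.current_force(), m.current_time()); print(m.sign_off())"
```

```text
[-0.20984066 -0.31778877 -0.54270671] 36.975
the job is handed in; nothing more can be done
None
```

I handed the job in at 37 s: the lid lies fully open by itself and the follower was pushed back to a hard stop, but the cameras show it moved about 48 mm, not 52 mm, so I can't confirm it is fully home; the box and its neighbours show no displacement beyond camera accuracy, and the push peaked at 7.9 N.

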